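Load a rearing tub under the hatching box's lift-up tray

ROBOT

A 6-joint arm with a two-finger parallel gripper is mounted at the origin on the work surface. World frame = base frame: x ahead of the robot, y to its left, z up, the work surface at z = 0. Lengths are in m, angles in degrees, forces in N, time in s.
With the tool pointing down it reaches from about 0.4 to 0.825 m from the base axis. Payload 7 kg.
Tool frame: the origin (TCP) lies at the very end of the fingers, on their centre line; the grasp point (between the pads) lies 19 mm behind it; x points along the fingers, z is the direction in which the jaws open and shut, and the axes are right-handed (so a half turn about x gives the same grasp; the last joint's range is limited). The gripper opens to 88 mm and grips with 3 to 60 N. Pads are 19 mm wide; open, the fingers measure 130 mm over their backs; the gripper's body (78 mm by 193 mm) begins 47 mm behind the grasp point.
Start: joints at [90.705, 20.546, 0.682, 0, -70.136, -16.507], TCP at [0.184, 0.649, 0.227] pointing down, gripper open.
Joint ranges: [-176.03, 176.03], [-82.01, 121.73], [-58.28, 71.71], [-173.87, 95.51], [-174.79, -0.11], [-173.66, 173.66]. Speed limits (degrees/s): [136.94, 136.94, 172.46, 180, 180, 180].

INTERFACE

Orientations are given as [roll, pitch, yaw] about the fixed x, y, z axes, in that order (R = Rz(yaw) Ry(pitch) Rx(roll)).
In Python, from plant import * gives the robot as it stands.
- The arm moves only by the tool arm_command, never from a script. Its argument "commands" is one flat list of numbers, 5 for each row, row after row: the shift along the tool's x, y, z in mm, then the turn about the tool's x in degrees, then the opening in per cent of the stroke, from 0 (shut) to 100 (fully open). A call has 1 to 5 rows; each row shifts and turns the pose as measured when the row begins, along the tool's axes as they then stand; what a row does not reach is not made up. A row lasts 1/8 s, in which the tool goes at most 62.5 mm and 10.7 degrees, less where a joint would pass 70% of its speed; a pose out of reach is approached as far as the arm can. A call is refused whole if a number of a shift passes 62.5 or a number of a turn 10.7, either way. A call with a gripper value outside its range is refused whole. The fingers move at their own pace and stop on an object; the grip force is fixed at half the most. Time passes only in rows, so rows that do not move let the fingers close. It gives the time, the measured TCP pose, the force and the opening at its end, in the units of the state.
- get_obs(): the state, without advancing time (a new reading comes with each control period).
- snapshot(name): name is "side" or "top"; returns a dict with "frame" (480x640x3 uint8, blue, green, red), "fov_y" (degrees; the focal length in pixels is half the picture's height over the tangent of half this angle, whatever the lens; pixels are square), "cx", "cy" (the principal point, pixels), "dist" ([k1, k2, p1, p2, k3] as OpenCV has them; the pictures are not rectified), "world_to_cam" (4x4, takes a point from world to camera coordinates). Camera axes: x right, y up, looking along -z (the intrinsics and any distortion apply to the point x, -y, -z); pixel columns grow to the right and rows downward; lengths in m; the calibration is good to about 2 mm. A picture is of the moment at which its call begins. There is no depth.
- close_job(): hands the job in, once; it reports no verdict.
The state is a dict: "clock": time; "joint_pos": joint angles; "qvel": joint speeds; "tau": joint torques, N m; "tool_pos": TCP position; "orientation": TCP orientation; "force": force on the tool from outside, world axes, zero at the start; "moment": the same for the moment, N m; "opening": finger opening in m.
Only numpy, scipy, OpenCV 4.12 (cv2) and the standard library are available. Lean on these libraries where they do the work, as an engineer would, in place of code of your own. Each camera call takes 0.05 s, during which the arm holds its last target. There are 200 camera calls.

TASK

Ratchet the hatching box's red lever over to the fourth notch (the green mark) so that the peach top tray swings up clear, then stand the black-lidded rearing tub gently on the floor of the compartment beneath, carrying it level. Then hold the red release button down until the tray has sunk back onto the box and the lever is home, and let go; leave the white-lidded tub, the paper roll and the blue-capped jar where they stand.

Things in the scene. Friction and masses are not known exactly. Their poses are not given: they have to be found in the camera images.
- incubator: Fixed white hatching box. Origin: centre of the compartment's underside, on the bench; x runs from the ratchet housing to the compartment, y from the compartment to the hinge block (x -81 to 81, y 71 to 136 mm, 80 high), z up; yaw varies. Compartment: open above when the tray is up, inside 150 (x) by 130 (y) mm, walls 6 mm, rim 80 mm above the bench.
- compartment (a point): Centre of the compartment's floor, 8 mm above the bench; axes as the hatching box.
- housing_top (a point): Centre of the top of the grey ratchet housing, 44 (x) by 220 (y) mm, 110 mm above the bench, on the box's -x side (box x -202 to -158, y -150 to 70 mm). A gear case, 66 mm high, joins it to the box at box y 20 to 110.
- green_mark (a point): Green mark of the fourth notch, on the rim of the upright notch plate on the housing. The plate stands beside the lever, on its -x side (box x -204 to -193 mm), and reaches 64 mm from the lever pivot.
- lever_pivot (a point): Pivot of the lever, 105 mm above the bench, at x -180, y -80 mm of the hatching box. The lever turns about the box's x axis.
- lever_grip (a point): Point on the lever's red handle, 128 mm from the pivot. The handle is a flat-sided bar, 22 mm (box x) by 26 mm, from 97 to 159 mm from the pivot. Can be pinched from above with the fingers on its two x sides, or pushed towards the box's +y. Drawing it at 0.5 rad/s takes 8 to 12 N here.
- lever (a joint): Lever angle, rad. 0: home, leaning 0.5 from upright to the box's -y; grows as drawn over to +y, limit 1.16. A hidden pawl catches it at notches 0.25, 0.45, 0.65, 0.85, 1.05: let go, it falls back onto the last one passed (within 0.03). For the fourth (0.85) draw it to 0.89 to 1.0 and let go. It is sprung and damped, and goes back only while the release button is down.
- release_top (a point): Centre of the top of the red round release button, 32 mm across, on the ratchet housing at x -180, y 40 mm of the hatching box; 126 mm above the bench when up.
- release (a joint): Button travel, m: 0 up, 0.010 fully down, sprung (about 2 N to start, 5 N fully down). Beyond about 0.006 the pawl is clear and the lever and tray sink home in about 2 s; let go early, the pawl catches the next notch. Passing each notch also dips the button for a moment.
- tray_centre (a point): Centre of the underside of the peach top tray, 162 (x) by 142 (y) by 34 mm, which stays level on arms driven by the lever. Closed it lies 84 mm above the bench over the compartment; at the fourth notch about 150 mm towards the box's +y and 190 mm above the bench. As it sinks, the tray and its arms (box x -92 to 92 mm) pass 90 mm beside the release button: keep the gripper clear.
- tub: Loose clear tub with black lid and dark soil, to be packed: 110 (its x) by 54 (its y) by 65 mm high, about 0.24 kg. Origin: centre of its underside. Starts upright on the bench, its place swapped at random with the white-lidded tub's.
- spare_tub: The same tub with a white lid: leave alone. Origin: centre of its underside.
- paper_roll: Upright paper towel roll, 104 mm across, 215 mm high: leave alone. Origin: centre of its underside.
- feed_jar: Jar with blue cap, 64 mm across, 100 mm high: leave alone. Origin: centre of its underside.
Not all that is in view belongs to the job. What is shaped like the tub but orange, purple or turquoise is not meant.

How it is judged:
By the outcome, as a careful person would: the job done as asked, in the order asked, and still so for the second after the job is handed in, with the robot touching nothing.
It also fails if it takes over 72 s, if anything falls off the work surface, if the arm or the gripper's body presses on something with over 40 N, if the wrist force passes 120 N, or if a joint passes its speed limit or range.

## Working session

There is one attempt and no reset: what is moved stays moved. The work goes in short steps, Python scripts to look and compute and a tool call to move; the robot and the scene stay as the last step left them, time stands still between calls to the robot, and variables do not carry over. Pictures are saved under pics/ and viewed, about 8 in all and at most 12, crops included, and the job is handed in when it is done.

Besides the shell and the picture viewer there is one more tool, called after "Call:" by a JSON object that holds its "op" and its "data", one argument or row to a line. arm_command: Moves the arm, as the interface text tells. Its arguments: {"type":"object","properties":{"commands":{"type":"array"}},"required":["commands"]}

```bash
mkdir -p pics; ls; cat > h.py <<'E'
from plant import *
import numpy as np, cv2
from scipy.spatial.transform import Rotation as R
def cam(s):
    f=240/np.tan(np.radians(s["fov_y"]/2))
    return np.array([[f,0,s["cx"]],[0,f,s["cy"]],[0,0,1]]),np.array(s["dist"],float),np.array(s["world_to_cam"])
F=np.diag([1,-1,-1.])
def proj(s,P):
    K,d,T=cam(s);P=np.atleast_2d(np.array(P,float))
    c=(P@T[:3,:3].T+T[:3,3])@F
    return cv2.projectPoints(c,np.zeros(3),np.zeros(3),K,d)[0][:,0]
def ray(s,uv):
    K,d,T=cam(s)
    p=cv2.undistortPoints(np.array(uv,float).reshape(-1,1,2),K,d)[:,0]
    D=np.c_[p,np.ones(len(p))]@F@T[:3,:3]
    return -T[:3,:3].T@T[:3,3],D
def atz(s,uv,z):
    o,D=ray(s,uv);return o+D*((z-o[2])/D[:,2])[:,None]
def tri(s1,u1,s2,u2):
    o1,a=ray(s1,[u1]);o2,b=ray(s2,[u2]);a=a[0];b=b[0]
    t=np.linalg.lstsq(np.c_[a,-b],o2-o1,rcond=None)[0]
    p,q=o1+t[0]*a,o2+t[1]*b;return (p+q)/2,np.linalg.norm(p-q)
def save(s,n): 
    import pickle;cv2.imwrite(f"pics/{n}.png",s["frame"]);pickle.dump(s,open(f"{n}.pkl","wb"))
def load(n):
    import pickle;return pickle.load(open(f"{n}.pkl","rb"))
E
python3 - <<'E'
from h import *
for n in("side","top"):
    s=snapshot(n);save(s,n+"0");K,d,T=cam(s);print(n,-T[:3,:3].T@T[:3,3],K[0,0])
print(get_obs())
E
```

```text
pics
side [ 0.13999828 -0.75408122  1.23322755] 550.5889705302084
top [ 0.3382174  -0.00551869  1.40829116] 450.0596011752546
{'clock': 0.1, 'joint_pos': array([ 9.07039102e+01,  2.05875233e+01,  6.39500484e-01, -1.50072789e-02,
       -7.01342580e+01, -1.65088687e+01]), 'qvel': array([ 0.1031653 , -0.11680325,  0.01022756,  0.13727677, -0.1113682 ,
        0.03020407]), 'tau': array([-1.14079296e-03, -5.84164453e+01,  2.93752688e+01,  7.01542765e+00,
        1.02698343e-02, -4.39613257e-05]), 'tool_pos': array([0.18374667, 0.64907679, 0.2257264 ]), 'orientation': array([  6.78027845,  89.91651803, -99.02978988]), 'force': array([0.54389009, 0.5374388 , 0.30128472]), 'moment': array([-0.00441781,  0.01214825, -0.00045135]), 'opening': 0.08727774294362997}
```

View pics/side0.png

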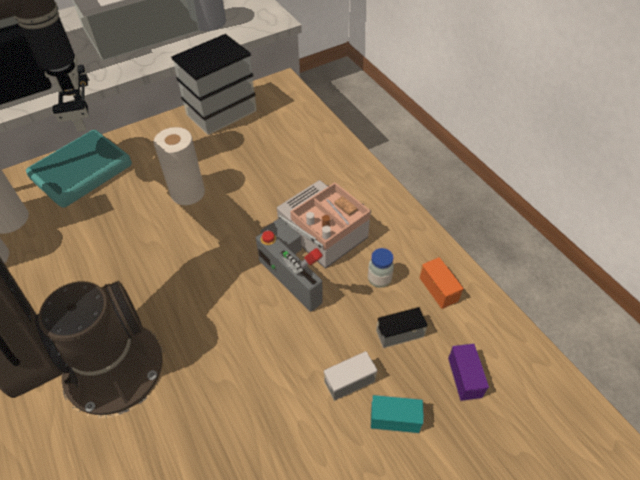

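View pics/top0.png

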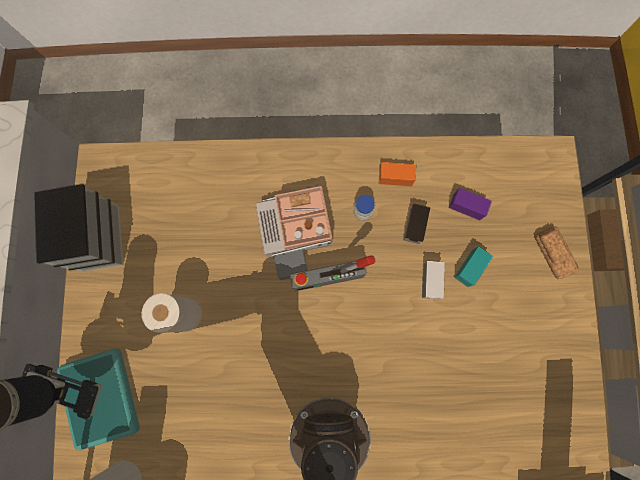

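Candidates for the black-lidded tub are:
- Black-topped tub: top (417,222), side (402,323).
- White-lidded tub: top (433,279), side (350,373).
- Orange block: top (397,172).
- Purple block: top (470,203).
- Turquoise block: top (474,266).
- Black-topped crate stack, which is far too large: top (75,228).

I choose the one at top (417,222). Next I check it in a close crop, which also covers the hatching box.

```bash
python3 - <<'E'
from h import *
a=load("top0")["frame"][175:305,250:450]; b=load("side0")["frame"][175:350,240:440]
A=cv2.resize(a,None,fx=4,fy=4,interpolation=cv2.INTER_CUBIC)
cv2.imwrite("pics/c1.png",A)
B=cv2.resize(b,None,fx=3.4,fy=3.4,interpolation=cv2.INTER_CUBIC)
cv2.imwrite("pics/c2.png",B)
E
```

```text
(no output)
```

View pics/c1.png

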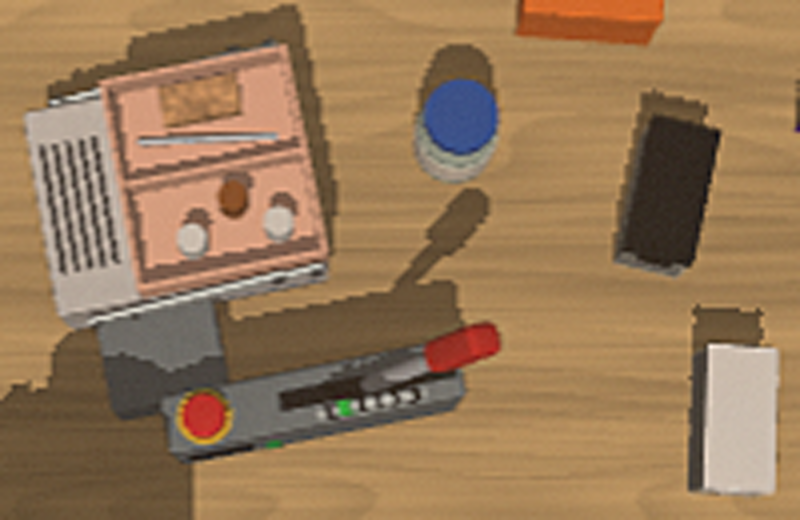

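View pics/c2.png

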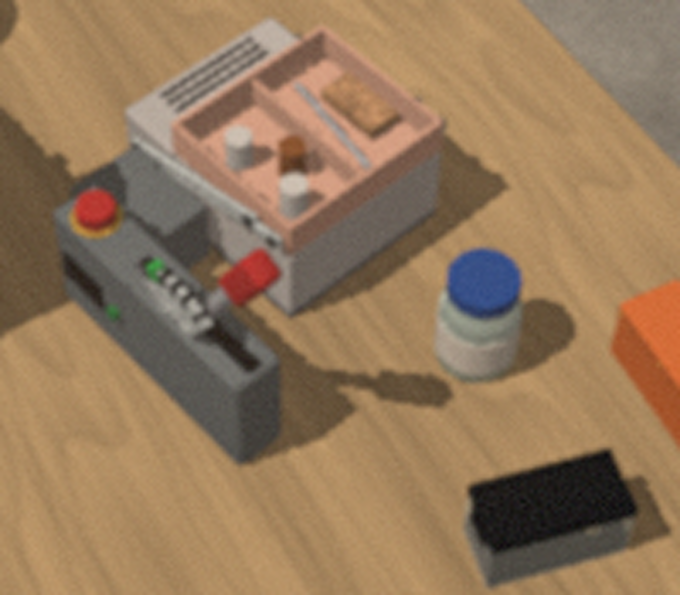

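c1 and c2 show a clear tub with a black matte lid at c1 (672,190) and c2 (553,500), so the choice is right. They also show the release button at c1 (204,414) and c2 (97,205), the lever's red handle at c1 (462,347), and the tray corners. Now I triangulate.

```bash
python3 - <<'E'
from h import *
t=load("top0");s=load("side0")
T=lambda p:[250+(p[0]+.5)/4-.5,175+(p[1]+.5)/4-.5]
S=lambda p:[240+(p[0]+.5)/3.4-.5,175+(p[1]+.5)/3.4-.5]
pts=dict(btn=((204,412),(97,205)),tPP=((103,83),(322,27)),tPM=((285,43),(442,122)),tMM=((328,262),(292,243)),tMP=((142,310),(175,125)),
 bPP=((655,115),(612,452)),bPM=((720,130),(635,513)),bMM=((693,266),(492,548)),bMP=((626,258),(470,490)),jar=((460,117),(484,278)))
P={}
for k,(a,b) in pts.items():
    p,e=tri(t,T(a),s,S(b));P[k]=p;print(k,(p*1000).round(1),round(e*1000,1))
tc=sum(P[k] for k in P if k[0]=='t')/4
bc=sum(P[k] for k in P if k in('bPP','bPM','bMM','bMP'))/4
print("tray",tc,"tub",bc)
g=lambda v:np.degrees(np.arctan2(v[1],v[0]))
print("box yaw from x edges",g(P['tPP']-P['tMP']),g(P['tPM']-P['tMM']),"y edges",g(P['tPP']-P['tPM'])-90,g(P['tMP']-P['tMM'])-90)
print("btn->tray expects (180,-40):",np.hypot(*(tc-P['btn'])[:2]),g(tc-P['btn'])-g(np.array([180,-40])))
print("tub long",g(P['bPP']-P['bMP']),g(P['bPM']-P['bMM']),np.linalg.norm(P['bPP']-P['bMP']),"short",g(P['bPP']-P['bPM'])-90,np.linalg.norm(P['bPP']-P['bPM']))
# fit box by reprojection in both views using known geometry
from scipy.optimize import least_squares
M={'btn':(-180,40,126),'tPP':(81,71,118),'tPM':(81,-71,118),'tMM':(-81,-71,118),'tMP':(-81,71,118)}
def f(q,M=M):
    r=[]
    for k,m in M.items():
        c,n=np.cos(q[2]),np.sin(q[2]);w=[q[0]+(c*m[0]-n*m[1])/1e3,q[1]+(n*m[0]+c*m[1])/1e3,m[2]/1e3]
        r+=list(proj(t,w)[0]-T(pts[k][0]))+list(proj(s,w)[0]-S(pts[k][1]))
    return np.array(r)
q=least_squares(f,[tc[0],tc[1],.2]);print("box",q.x[:2],np.degrees(q.x[2]),f(q.x).round(1))
M2={'bPP':(55,27,65),'bPM':(55,-27,65),'bMM':(-55,-27,65),'bMP':(-55,27,65)}
q2=least_squares(lambda v:f(v,M2),[bc[0],bc[1],-.1]);print("tub",q2.x[:2],np.degrees(q2.x[2]),f(q2.x,M2).round(1))
E
```

```text
btn [471.2  75.5 121.5] 1.2
tPP [718.7 150.9 115.4] 1.7
tPM [747.2  14.8 113.8] 3.5
tMM [586.1 -15.9  97.9] 3.6
tMP [553.7 118.2 119.6] 14.3
bPP [ 704.6 -271.8   56.2] 0.1
bPM [ 689.8 -320.9   57.1] 3.8
bMM [ 583.4 -293.3   62.7] 0.5
bMP [ 594.8 -244.6   57.6] 6.6
jar [ 695.2 -116.9   94.7] 1.1
tray [0.65141896 0.06699933 0.11167611] tub [ 0.64314039 -0.28262733  0.05841181]
box yaw from x edges 11.183636661265389 10.809835358854507 y edges 11.813829376344614 13.56877399925743
btn->tray expects (180,-40): 0.1804199232786581 9.824946191534682
tub long -13.906801176997204 -14.533568561432519 0.11319882830986977 short -16.845050249452754 0.051308908211554434
box [0.65067385 0.06560911] 10.674433001125358 [ 1.2  1.7 -0.9  0.6 -0.   0.5 -0.1 -0.4  1.2  1.3  0.4  0.3  1.3 -1.3
 -0.6 -3.4  0.  -3.7 -1.6 -0.1]
tub [ 0.64106335 -0.28356018] -14.71338554976751 [ 0.5  0.3 -0.8 -1.3  1.3  0.7  1.1 -0.5  1.   0.7 -0.1  0.8  0.4 -1.5
 -1.3 -1.5]
```

```bash
cat >> h.py <<'E'
BX=np.array([0.652,0.066]);BY=np.radians(11.0)
def box(p,BX=BX,BY=BY):
    c,n=np.cos(BY),np.sin(BY);return np.array([BX[0]+(c*p[0]-n*p[1])/1e3,BX[1]+(n*p[0]+c*p[1])/1e3,p[2]/1e3])
def lev(a,r): return box([-180,-80-r*np.sin(.5-a),105+r*np.cos(.5-a)])
def goto(P,head=None,tilt=False):
    """print tool-frame shift (mm) to put TCP at P, turn to bring jaw axis to heading (deg)"""
    o=get_obs();Rm=R.from_euler("xyz",o["orientation"],degrees=True).as_matrix()
    d=Rm.T@(np.array(P)-o["tool_pos"])*1e3
    z=Rm[:,2];h=np.degrees(np.arctan2(z[1],z[0]))
    print("clock %.2f tcp %s open %.1f head %.1f down %s"%(o["clock"],(o["tool_pos"]*1e3).round(1),o["opening"]*1e3,h,Rm[:,0].round(3)),"F",o["force"].round(1))
    print("shift",d.round(1),end=" ")
    if head is not None:
        t=(head-h+90)%180-90
        # positive turn about tool x (down) lowers heading
        print("turn",round(-t,1),"q6",o["joint_pos"][5].round(1),end="")
    print()
E
python3 - <<'E'
from h import *
t=load("top0");s=load("side0")
for n,p in(("97",lev(0,97)),("159",lev(0,159)),("btn",box([-180,40,126]))):
    a=proj(t,p)[0];b=proj(s,p)[0];print(n,(p*1000).round(1),((a-[250,175])*4).round(0),((b-[240,175])*3.4).round(0))
print("roll",atz(t,[[160,312]],.215),"white",atz(t,[[435,279]],.065))
o=get_obs();print(R.from_euler("xyz",o["orientation"],degrees=True).as_matrix().round(3))
P=lev(0,135);print("lever tcp",P-[0,0,.019]);goto([P[0],P[1],.30],11)
E
```

```text
97 [499.4 -92.5 190.1] [442. 356.] [238. 289.]
159 [ 505.1 -121.7  244.5] [492. 336.] [266. 268.]
btn [467.7  70.9 126. ] [208. 416.] [ 95. 206.]
roll [[0.37446425 0.44478405 0.215     ]] white [[ 0.46744213 -0.32330022  0.065     ]]
[[-0.     0.962 -0.272]
 [-0.001 -0.272 -0.962]
 [-1.     0.     0.001]]
lever tcp [ 0.50292145 -0.11040911  0.20447365]
clock 0.10 tcp [183.7 649.1 225.7] open 87.3 head -105.8 down [-0.    -0.001 -1.   ] F [0.5 0.5 0.3]
shift [-73.3 514.  643.9] turn 63.2 q6 -16.5
```

Call:
{"op": "arm_command", "data": {
  "commands": [-60,0,0,0,100,-35,15,40,0,100,0,34,47,0,100,0,34,47,0,100,0,34,47,0,100]
}}

```text
clock: 0.72
tool_pos: [0.2469, 0.4395, 0.3201]
orientation: [12.0, 89.4, -93.7]
force: [0.5, -0.4, 0.2]
opening: 0.0879
```

Call:
{"op": "arm_command", "data": {
  "commands": [0,40,46,0,100,0,40,46,0,100,0,40,46,0,100,0,40,46,0,100,0,40,46,0,100]
}}

```text
clock: 1.35
tool_pos: [0.3781, 0.1559, 0.3226]
orientation: [15.4, 89.5, -90.0]
force: [1.5, 1.1, 0.2]
opening: 0.0874
```

```bash
python3 - <<'E'
from h import *
P=lev(0,135);goto([P[0],P[1],.30],11);print(get_obs()["joint_pos"].round(0))
E
```

```text
clock 1.35 tcp [378.1 155.9 322.6] open 87.4 head -105.4 down [ 0.    -0.008 -1.   ] F [1.5 1.1 0.2]
shift [ 24.7 190.9 223.4] turn 63.6 q6 23.9
[ 51.  -9. -20.   0. -79.  24.]
```

Call:
{"op": "arm_command", "data": {
  "commands": [0,38,44,0,100,0,38,44,0,100,0,38,44,0,100,0,38,44,0,100,0,38,44,0,100]
}}

```text
clock: 1.98
tool_pos: [0.5044, -0.1167, 0.325]
orientation: [35.0, 89.6, -70.4]
force: [1.2, 1.6, -0.4]
opening: 0.0879
```

Call:
{"op": "arm_command", "data": {
  "commands": [0,0,0,10.6,100,0,0,0,10.6,100,0,0,0,10.6,100,0,0,0,10.6,100,0,0,0,10.6,100]
}}

```text
clock: 2.6
tool_pos: [0.5039, -0.1221, 0.3213]
orientation: [31.2, 89.5, -128.1]
force: [0.2, -0.2, -0.4]
opening: 0.0879
```

```bash
python3 - <<'E'
from h import *
P=lev(0,135);goto([P[0],P[1],.2045],11)
E
```

```text
clock 2.60 tcp [ 503.9 -122.1  321.3] open 87.9 head -159.3 down [-0.005 -0.006 -1.   ] F [ 0.2 -0.2 -0.4]
shift [116.7 -11.8  -4.1] turn 9.7 q6 12.3
```

Call:
{"op": "arm_command", "data": {
  "commands": [0,0,0,9.7,100,15,-12,-2,0,100,25,0,0,0,100,0,0,0,0,100]
}}

```text
clock: 3.1
tool_pos: [0.502, -0.1086, 0.2774]
orientation: [23.6, 89.4, -145.4]
force: [0.0, 0.5, 0.1]
opening: 0.0875
```

```bash
python3 - <<'E'
from h import *
P=lev(0,135);goto([P[0],P[1],.2045],11)
s=snapshot("side");save(s,"s1");t=snapshot("top");save(t,"t1")
for w in(s,t):print(proj(w,[lev(0,97),lev(0,159),get_obs()["tool_pos"]]).round(0).tolist())
a=cv2.resize(s["frame"][160:320,220:360],None,fx=4,fy=4,interpolation=cv2.INTER_CUBIC)[:600]
cv2.imwrite("pics/s1c.png",a)
E
```

```text
clock 3.10 tcp [ 502.  -108.6  277.4] open 87.5 head -168.9 down [-0.008 -0.006 -1.   ] F [0.  0.5 0.1]
shift [72.9  1.7 -1.2] turn 0.1 q6 1.1
[[310.0, 260.0], [318.0, 254.0], [315.0, 241.0]]
[[361.0, 264.0], [373.0, 259.0], [369.0, 258.0]]
```

View pics/s1c.png

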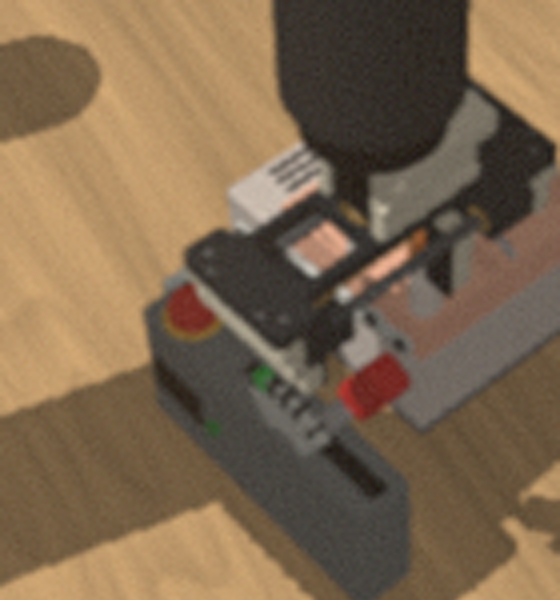

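The crop shows the open fingers straddling the red handle (375,385), which lies within a pixel of its predicted place. I descend and pinch.

Call:
{"op": "arm_command", "data": {
  "commands": [35,1,0,0,100,35,0,0,0,100,3,0,0,0,100,0,0,0,0,30,0,0,0,0,15]
}}

```text
clock: 3.82
tool_pos: [0.5075, -0.11, 0.212]
orientation: [120.4, 89.5, -48.3]
force: [0.1, 1.3, 0.6]
opening: 0.0729
```

Call:
{"op": "arm_command", "data": {
  "commands": [0,0,0,0,10,0,0,0,0,10,0,0,0,0,10]
}}

```text
clock: 4.2
tool_pos: [0.5086, -0.11, 0.2143]
orientation: [135.2, 89.3, -33.4]
force: [0.1, -0.5, 0.3]
opening: 0.0434
```

```bash
python3 - <<'E'
from h import *
goto(lev(0,135)-[0,0,.019],11)
for a in np.arange(0,.97,.05): print(round(a,2),round(-80-135*np.sin(.5-a)+144.7,1),round(135*np.cos(.5-a)-118.5,1))
E
```

```text
clock 4.20 tcp [ 508.6 -110.   214.3] open 43.4 head -168.6 down [ 0.01  -0.006 -1.   ] F [ 0.1 -0.5  0.3]
shift [ 9.8 -0.8  5.8] turn 0.4 q6 1.4
0.0 -0.0 -0.0
0.05 6.0 3.1
0.1 12.1 5.8
0.15 18.4 8.3
0.2 24.8 10.5
0.25 31.3 12.3
0.3 37.9 13.8
0.35 44.5 15.0
0.4 51.2 15.8
0.45 58.0 16.3
0.5 64.7 16.5
0.55 71.4 16.3
0.6 78.2 15.8
0.65 84.9 15.0
0.7 91.5 13.8
0.75 98.1 12.3
0.8 104.6 10.5
0.85 111.0 8.3
0.9 117.3 5.8
0.95 123.4 3.1
```

Call:
{"op": "arm_command", "data": {
  "commands": [9,0,5,0,10,2,0,1,0,10,1,0,0,0,10,1,0,0,0,10]
}}

```text
clock: 4.7
tool_pos: [0.5042, -0.1109, 0.2026]
orientation: [143.3, 89.1, -25.3]
force: [-3.3, 4.3, 12.3]
opening: 0.022
```

```bash
python3 - <<'E'
from h import *
goto(lev(0,135)-[0,0,.019],11)
E
```

```text
clock 4.70 tcp [ 504.2 -110.9  202.6] open 22.0 head -168.6 down [ 0.014 -0.006 -1.   ] F [-3.3  4.3 12.3]
shift [-1.9 -0.7  1.1] turn 0.4 q6 1.4
```

Call:
{"op": "arm_command", "data": {
  "commands": [-7,-12,0,0,10,-5,-12,0,0,10,-4,-12,0,0,10,-3,-12,0,0,10,-2,-12,0,0,10]
}}

```text
clock: 5.32
tool_pos: [0.4941, -0.058, 0.2205]
orientation: [110.8, 88.6, -57.8]
force: [8.9, -13.0, -6.9]
opening: 0.0215
```

```bash
cat >> h.py <<'E'
def lever_est():
    o=get_obs();d=o["tool_pos"]+[0,0,.019]-box([-180,-80,105])
    y=d[:2]@[-np.sin(BY),np.cos(BY)];x=d[:2]@[np.cos(BY),np.sin(BY)]
    print("a",round(.5+np.arctan2(y,d[2]),3),"r",round(np.hypot(y,d[2])*1e3,1),"xoff",round(x*1e3,1))
E
python3 - <<'E'
from h import *
lever_est();goto(lev(.95,135)-[0,0,.019],11)
E
```

```text
a 0.414 r 135.0 xoff 1.3
clock 5.33 tcp [494.1 -58.  220.5] open 21.5 head -168.7 down [ 0.013 -0.02  -1.   ] F [  8.9 -13.   -6.9]
shift [ 11.4 -70.6   1. ] turn 0.3 q6 -6.4
```

Call:
{"op": "arm_command", "data": {
  "commands": [0,-12,0,0,10,0,-12,0,0,10,2,-12,0,0,10,3,-12,0,0,10,4,-12,0,0,10]
}}

```text
clock: 5.95
tool_pos: [0.4851, -0.0085, 0.2161]
orientation: [102.0, 87.5, -66.6]
force: [-0.8, -7.8, 13.3]
opening: 0.0222
```

```bash
python3 - <<'E'
from h import *
lever_est();goto(lev(.95,135)-[0,0,.019],11)
E
```

```text
a 0.79 r 135.7 xoff 2.0
clock 5.95 tcp [485.1  -8.5 216.1] open 22.2 head -168.6 down [ 0.018 -0.041 -0.999] F [-0.8 -7.8 13.3]
shift [  7.6 -20.3   1.9] turn 0.4 q6 -14.4
```

Call:
{"op": "arm_command", "data": {
  "commands": [3,-10,0,0,10,3,-9,0,0,10,2,-5,0,0,10]
}}

```text
clock: 6.32
tool_pos: [0.4814, 0.0111, 0.2095]
orientation: [100.3, 86.9, -68.2]
force: [2.7, -4.6, 5.4]
opening: 0.0222
```

```bash
python3 - <<'E'
from h import *
lever_est();goto(lev(.95,135)-[0,0,.019],11)
E
```

```text
a 0.943 r 136.7 xoff 2.1
clock 6.33 tcp [481.4  11.1 209.5] open 22.2 head -168.5 down [ 0.02  -0.049 -0.999] F [ 2.7 -4.6  5.4]
shift [ 1.9 -0.2  2.1] turn 0.5 q6 -17.6
```

Call:
{"op": "arm_command", "data": {
  "commands": [0,0,0,0,60,0,0,0,0,60,0,0,0,0,70,0,0,0,0,80,0,0,0,0,100]
}}

```text
clock: 6.95
tool_pos: [0.4805, 0.0111, 0.2086]
orientation: [98.8, 87.0, -69.7]
force: [-0.7, 0.1, -0.1]
opening: 0.0667
```

Call:
{"op": "arm_command", "data": {
  "commands": [-15,0,0,0,100,-40,0,0,0,100,-40,0,0,0,100,-20,0,0,0,100]
}}

```text
clock: 7.45
tool_pos: [0.4778, 0.0164, 0.3288]
orientation: [96.9, 87.0, -71.7]
force: [0.6, -0.2, -0.9]
opening: 0.0877
```

```bash
python3 - <<'E'
from h import *
goto([.6415,-.283,.20],-104.5)
s=snapshot("side");save(s,"s2");t=snapshot("top");save(t,"t2")
print([proj(s,[lev(a,97),lev(a,159)]).round(0).tolist() for a in(.65,.85,1.05)])
A=cv2.resize(s["frame"][130:330,200:440],None,fx=3,fy=3,interpolation=cv2.INTER_CUBIC)
cv2.imwrite("pics/s2c.png",A)
E
```

```text
clock 7.45 tcp [477.8  16.4 328.8] open 87.7 head -168.5 down [ 0.017 -0.05  -0.999] F [ 0.6 -0.2 -0.9]
shift [ 146.2  318.7 -100.1] turn -64.0 q6 -17.4
[[[293.0, 242.0], [289.0, 223.0]], [[288.0, 238.0], [281.0, 218.0]], [[284.0, 236.0], [274.0, 215.0]]]
```

View pics/s2c.png

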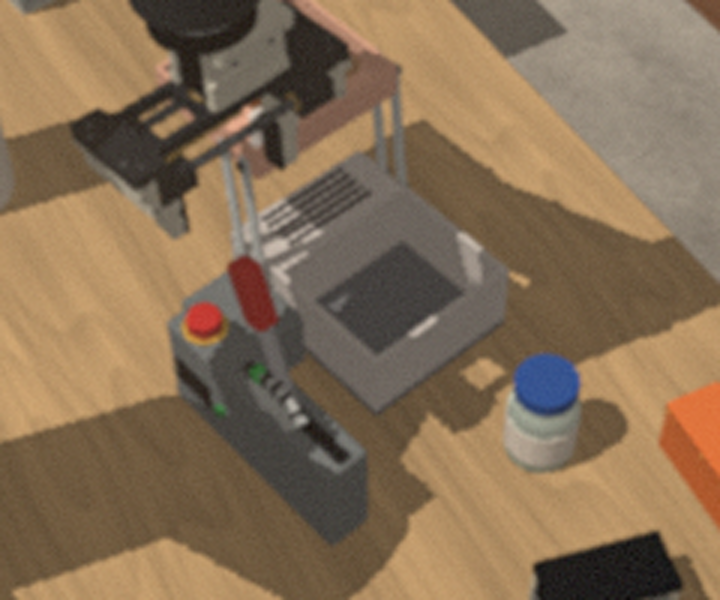

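The lever handle runs from (288,238) to (280,217) in full-frame pixels, which matches the projection for 0.85. The tray is clear and the compartment is open. Now I go to the tub.

Call:
{"op": "arm_command", "data": {
  "commands": [0,50,-15,0,100,0,50,-15,-10.7,100,0,0,0,-10.7,100,0,0,0,-10.7,100,0,0,0,-10.7,100]
}}

```text
clock: 8.18
tool_pos: [0.5272, -0.0747, 0.336]
orientation: [57.5, 87.0, -68.5]
force: [-0.2, 0.3, -0.4]
opening: 0.0874
```

Call:
{"op": "arm_command", "data": {
  "commands": [0,0,0,-10.7,100,0,0,0,-10.7,100]
}}

```text
clock: 8.43
tool_pos: [0.5268, -0.0749, 0.336]
orientation: [35.1, 87.0, -69.4]
force: [-0.0, 0.6, -0.3]
opening: 0.0875
```

```bash
python3 - <<'E'
from h import *
goto([.6415,-.283,.20],-104.5)
E
```

```text
clock 8.43 tcp [526.8 -74.9 336. ] open 87.5 head -104.5 down [ 0.018 -0.048 -0.999] F [-0.   0.6 -0.3]
shift [148.  158.8 166.8] turn 0.0 q6 59.6
```

Call:
{"op": "arm_command", "data": {
  "commands": [5,38,40,0,100,15,38,40,0,100,35,38,40,0,100,35,38,40,0,100,10,0,0,0,100]
}}

```text
clock: 9.05
tool_pos: [0.6373, -0.271, 0.2502]
orientation: [38.1, 87.0, -65.9]
force: [-0.3, -0.3, -0.1]
opening: 0.0878
```

```bash
python3 - <<'E'
from h import *
goto([.6415,-.283,.028],-104.5)
E
```

```text
clock 9.05 tcp [ 637.3 -271.   250.2] open 87.8 head -104.1 down [ 0.021 -0.047 -0.999] F [-0.3 -0.3 -0.1]
shift [ 2.225e+02 -1.000e-01  1.600e+00] turn 0.4 q6 80.6
```

Call:
{"op": "arm_command", "data": {
  "commands": [45,0,0,0,100,45,0,0,0,100,30,0,1,0,100,0,0,0,0,100]
}}

```text
clock: 9.55
tool_pos: [0.639, -0.2773, 0.1276]
orientation: [37.2, 87.1, -66.8]
force: [0.1, -0.2, 0.4]
opening: 0.088
```

```bash
python3 - <<'E'
from h import *
goto([.6415,-.283,.028],-104.5)
s=snapshot("side");save(s,"s3");t=snapshot("top");save(t,"t3")
o=get_obs()["tool_pos"];print(proj(s,o)-[340,240],proj(t,o)-[360,165])
A=cv2.resize(s["frame"][240:380,340:480],None,fx=4,fy=4,interpolation=cv2.INTER_CUBIC)[:,:400*2]
B=cv2.resize(t["frame"][165:305,360:420+80],None,fx=4,fy=4,interpolation=cv2.INTER_CUBIC)
I=np.hstack([A[:, :400] if 0 else A,B]);I=cv2.resize(I,(800,int(I.shape[0]*800/I.shape[1])));print(I.shape)
cv2.imwrite("pics/s3c.png",I)
E
```

```text
clock 9.55 tcp [ 639.  -277.3  127.6] open 88.0 head -104.1 down [ 0.02  -0.047 -0.999] F [ 0.1 -0.2  0.4]
shift [99.7  0.7  0.8] turn 0.4 q6 80.3
[[63.61745004 65.02691314]] [[61.24026425 52.57216774]]
(400, 800, 3)
```

View pics/s3c.png

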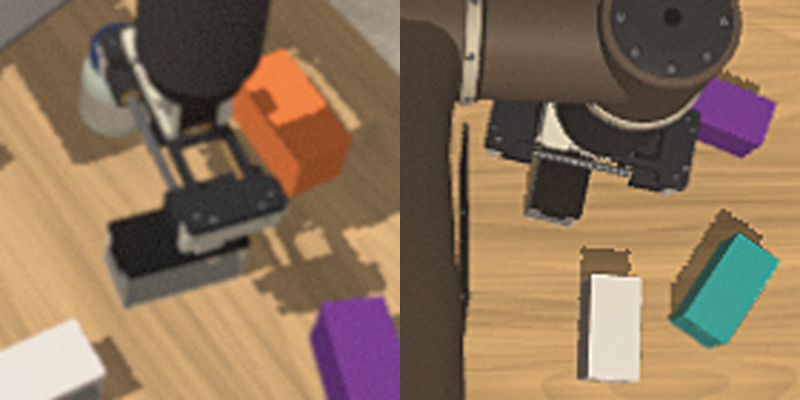

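The crop shows the fingers either side of the black lid at left panel (180,240), square to it, and clear of the jar, orange and purple blocks. I descend and grip.

Call:
{"op": "arm_command", "data": {
  "commands": [40,0,0,0,100,40,0,0,0,100,18,0,0,0,100,3,0,0,0,40,2,0,0,0,40]
}}

```text
clock: 10.28
tool_pos: [0.6525, -0.2834, 0.039]
orientation: [53.6, 86.0, -50.3]
force: [0.2, -0.7, 0.2]
opening: 0.0725
```

```bash
python3 - <<'E'
from h import *
goto([.6415,-.283,.028],-104.5)
E
```

```text
clock 10.28 tcp [ 652.5 -283.4   39. ] open 72.5 head -103.9 down [ 0.044 -0.053 -0.998] F [ 0.2 -0.7  0.2]
shift [ 10.5 -11.4   1.8] turn 0.6 q6 79.8
```

Call:
{"op": "arm_command", "data": {
  "commands": [8,-10,1,0.6,50,2,-2,0,0,50,1,0,0,0,40,1,0,0,0,40]
}}

```text
clock: 10.78
tool_pos: [0.6415, -0.282, 0.0301]
orientation: [56.3, 85.8, -48.2]
force: [-3.1, 1.2, 6.3]
opening: 0.0548
```

```bash
python3 - <<'E'
from h import *
goto([.6415,-.283,.028],-104.5)
E
```

```text
clock 10.78 tcp [ 641.5 -282.    30.1] open 54.8 head -104.6 down [ 0.048 -0.054 -0.997] F [-3.1  1.2  6.3]
shift [2.1 0.1 0.8] turn -0.1 q6 79.0
```

Call:
{"op": "arm_command", "data": {
  "commands": [0,0,0,0,40,-12,0,0,0,40,-25,0,0,0,40,-35,0,0,0,40,-35,0,0,0,40]
}}

```text
clock: 11.4
tool_pos: [0.6334, -0.2757, 0.1366]
orientation: [52.0, 86.2, -52.6]
force: [0.3, 0.7, -3.5]
opening: 0.0538
```

```bash
python3 - <<'E'
from h import *
P=box([0,-3,0]);goto([P[0],P[1],.21],11)
s=snapshot("side");save(s,"s4");cv2.imwrite("pics/s4c.png",cv2.resize(s["frame"][180:380,300:540],None,fx=2.5,fy=2.5,interpolation=cv2.INTER_CUBIC))
E
```

```text
clock 11.40 tcp [ 633.4 -275.7  136.6] open 53.8 head -104.6 down [ 0.04  -0.052 -0.998] F [ 0.3  0.7 -3.5]
shift [ -90.2  -62.3 -329.4] turn 64.4 q6 79.5
```

View pics/s4c.png

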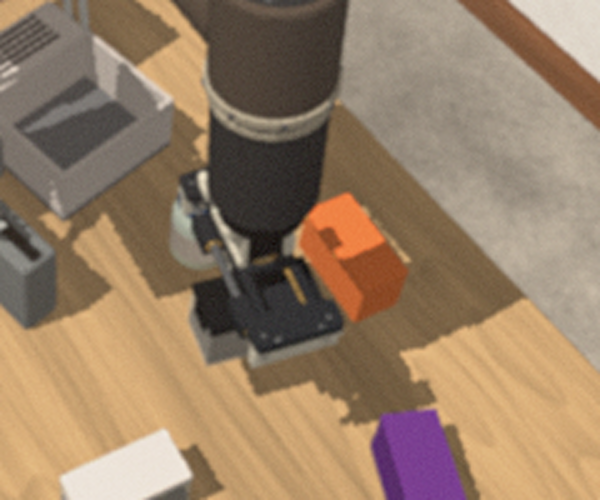

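The tub hangs level in the jaws (crop 240,310) and the force reading of -3.5 N agrees with its weight. I lift further, turn, then move over.

Call:
{"op": "arm_command", "data": {
  "commands": [-35,0,0,0,40,-35,0,0,0,40,-10,0,0,8,40,0,0,0,10,40,0,0,0,10,40]
}}

```text
clock: 12.08
tool_pos: [0.6317, -0.2716, 0.2293]
orientation: [86.7, 85.7, -46.6]
force: [-0.4, -0.4, -3.3]
opening: 0.0548
```

Call:
{"op": "arm_command", "data": {
  "commands": [0,0,0,10,40,0,0,0,10,40,0,0,0,10,40,0,0,0,6,40]
}}

```text
clock: 12.58
tool_pos: [0.6308, -0.2713, 0.2305]
orientation: [124.5, 85.8, -46.1]
force: [0.2, -0.4, -2.8]
opening: 0.0543
```

```bash
python3 - <<'E'
from h import *
P=box([0,-3,0]);goto([P[0],P[1],.21],11)
E
```

```text
clock 12.57 tcp [ 630.8 -271.3  230.5] open 54.3 head -170.5 down [ 0.051 -0.053 -0.997] F [ 0.2 -0.4 -2.8]
shift [   3.8 -327.1  -75.6] turn -1.5 q6 13.7
```

Call:
{"op": "arm_command", "data": {
  "commands": [0,-20,-5,0,40,0,-36,-8,-1.5,40,0,-40,-10,0,40,0,-40,-9,0,40,0,-40,-9,0,40]
}}

```text
clock: 13.2
tool_pos: [0.6388, -0.0891, 0.2222]
orientation: [123.4, 85.8, -46.1]
force: [1.0, -0.0, -2.7]
opening: 0.0545
```

```bash
python3 - <<'E'
from h import *
P=box([0,-3,0]);goto([P[0],P[1],.21],11)
E
```

```text
clock 13.20 tcp [638.8 -89.1 222.2] open 54.5 head -169.4 down [ 0.051 -0.053 -0.997] F [ 1.  -0.  -2.7]
shift [   4.8 -147.6  -40.9] turn -0.4 q6 -2.7
```

Call:
{"op": "arm_command", "data": {
  "commands": [0,-40,-11,0,40,1,-40,-11,0,40,2,-36,-10,0,40,1,-18,-6,0,40,0,-5,-1,0,40]
}}

```text
clock: 13.82
tool_pos: [0.6514, 0.0613, 0.2125]
orientation: [124.4, 85.8, -45.0]
force: [-0.0, -0.7, -3.2]
opening: 0.055
```

```bash
python3 - <<'E'
from h import *
P=box([0,-3,0]);goto([P[0],P[1],.14],11)
s=snapshot("side");save(s,"s5");t=snapshot("top");save(t,"t5")
A=cv2.resize(s["frame"][130:280,240:440],None,fx=4,fy=4,interpolation=cv2.INTER_CUBIC)
# predicted inner floor & rim edges, and tub lid
def draw(I,c,col):
    p=((proj(s,c)-[240,130]+.5)*4-.5).astype(int);cv2.polylines(I,[p],True,col,1)
draw(A,[box([x,y,80]) for x,y in((81,71),(81,-71),(-81,-71),(-81,71))],(0,255,0))
draw(A,[box([x,y,80]) for x,y in((75,65),(75,-65),(-75,-65),(-75,65))],(255,255,0))
cv2.imwrite("pics/s5c.png",A)
E
```

```text
clock 13.82 tcp [651.4  61.3 212.5] open 55.0 head -169.3 down [ 0.052 -0.052 -0.997] F [-0.  -0.7 -3.2]
shift [72.3 -5.9  1.6] turn -0.3 q6 -16.0
```

View pics/s5c.png

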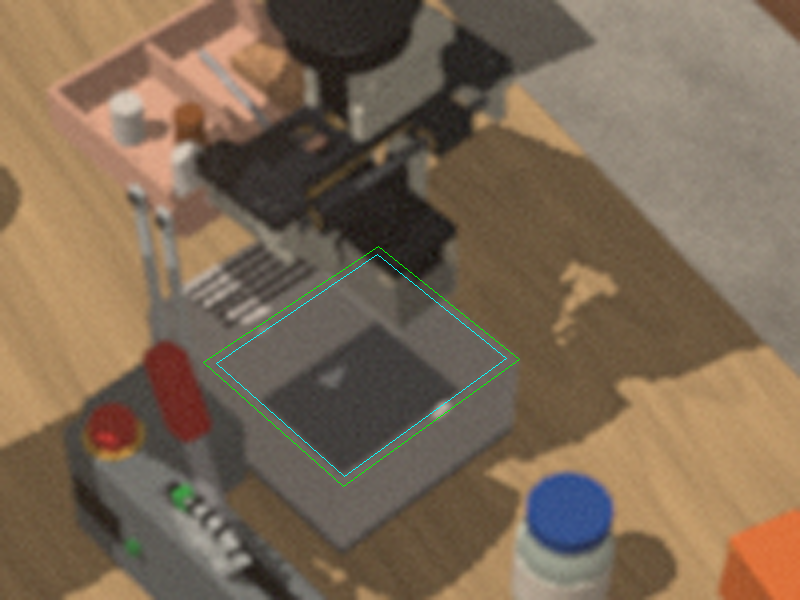

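The rim overlay fits the box, with its right corner at (517,360), and the tub and gripper are clear of the raised tray. I check the tub's actual offset in the jaws from its visible lid corner at crop (457,230).

```bash
python3 - <<'E'
from h import *
s=load("s5");o=get_obs();p=o["tool_pos"]
Rm=R.from_euler("xyz",o["orientation"],degrees=True).as_matrix();h=np.arctan2(-Rm[1,2],-Rm[0,2])
q=p-[.651*0+BX[0],BX[1],0];print("box frame tcp",q[0]*np.cos(BY)+q[1]*np.sin(BY),-q[0]*np.sin(BY)+q[1]*np.cos(BY))
for nm,x,y in(("+x-y",27,-55),("-x-y",-27,-55)):
    w=p+[ (np.cos(h)*x-np.sin(h)*y)/1e3,(np.sin(h)*x+np.cos(h)*y)/1e3,.035]
    print(nm,((proj(s,w)[0]-[240,130])*4).round(0))
    w2=w-[0,0,.065];print("  bottom",((proj(s,w2)[0]-[240,130])*4).round(0))
print(4*550/1.4/1000,"crop px per mm approx")
A=cv2.imread("pics/s5c.png")[170:340,300:500];cv2.imwrite("pics/s5d.png",cv2.resize(A,None,fx=3,fy=3,interpolation=cv2.INTER_CUBIC))
E
```

```text
box frame tcp -0.0016533505712880915 -0.005312260081810663
+x-y [459. 220.]
  bottom [454. 290.]
-x-y [394. 263.]
  bottom [392. 333.]
1.5714285714285716 crop px per mm approx
```

View pics/s5d.png

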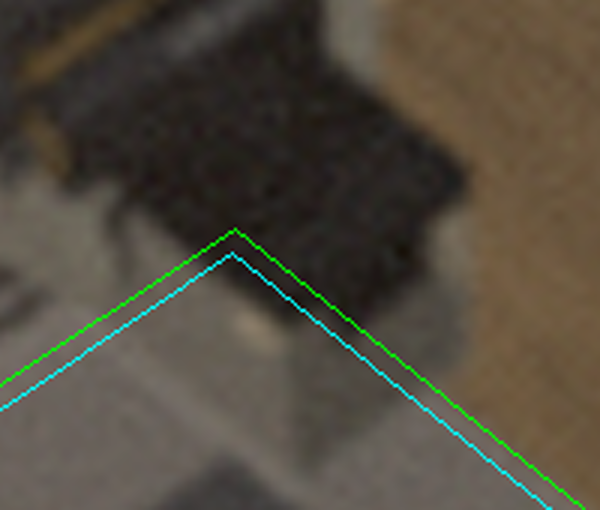

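Observed lid and base corners average within about 3 mm of prediction, with the tub slightly towards -y. I aim the TCP at box y +1.

Call:
{"op": "arm_command", "data": {
  "commands": [15,-8,1,-0.3,40,22,-3,1,0,40,22,-2,1,0,40,20,-1,0,0,40]
}}

```text
clock: 14.42
tool_pos: [0.6496, 0.0668, 0.1299]
orientation: [125.9, 85.8, -43.4]
force: [0.6, 0.7, -2.3]
opening: 0.0546
```

```bash
python3 - <<'E'
from h import *
P=box([0,1,0]);goto([P[0],P[1],.04],11)
E
```

```text
clock 14.43 tcp [649.6  66.8 129.9] open 54.6 head -169.2 down [ 0.054 -0.051 -0.997] F [ 0.6  0.7 -2.3]
shift [89.8 -5.1  1.7] turn -0.2 q6 -17.5
```

Call:
{"op": "arm_command", "data": {
  "commands": [18,-4,0,0,40,20,-1,0,0,40,20,-1,0,0,40,12,0,0,0,40]
}}

```text
clock: 14.92
tool_pos: [0.6492, 0.0653, 0.053]
orientation: [122.5, 85.9, -47.1]
force: [0.3, -0.3, -3.4]
opening: 0.0543
```

```bash
python3 - <<'E'
from h import *
P=box([0,1,0]);goto([P[0],P[1],.04],11)
s=snapshot("side");save(s,"s6")
E
```

```text
clock 14.93 tcp [649.2  65.3  53. ] open 54.3 head -169.5 down [ 0.049 -0.052 -0.997] F [ 0.3 -0.3 -3.4]
shift [13.  -2.  -2.4] turn -0.5 q6 -18.6
```

No contact so far, and the tub is inside with about 15 mm left to the floor. I ease it down.

Call:
{"op": "arm_command", "data": {
  "commands": [5,-1,-1,0,40,4,0,-1,0,40,3,0,0,0,40]
}}

```text
clock: 15.35
tool_pos: [0.6519, 0.0656, 0.04]
orientation: [122.5, 85.9, -47.1]
force: [-1.4, -0.3, -2.9]
opening: 0.0546
```

Call:
{"op": "arm_command", "data": {
  "commands": [3,0,0,0,40,2,0,0,0,40]
}}

```text
clock: 15.6
tool_pos: [0.6535, 0.0657, 0.0379]
orientation: [124.4, 85.8, -45.1]
force: [-8.0, 1.6, 15.8]
opening: 0.0537
```

Call:
{"op": "arm_command", "data": {
  "commands": [-1,0,0,0,78,0,0,0,0,78,0,0,0,0,78]
}}

```text
clock: 15.98
tool_pos: [0.6548, 0.0664, 0.0407]
orientation: [127.0, 85.7, -42.5]
force: [0.1, -0.5, -1.8]
opening: 0.0679
```

```bash
python3 - <<'E'
from h import *
P=box([0,1,0]);goto([P[0],P[1],.15],11)
E
```

```text
clock 15.97 tcp [654.8  66.4  40.7] open 67.9 head -169.4 down [ 0.055 -0.051 -0.997] F [ 0.1 -0.5 -1.8]
shift [-109.2    5.5   -2.1] turn -0.4 q6 -18.8
```

Call:
{"op": "arm_command", "data": {
  "commands": [-8,0,-1,0,78,-10,0,-1,0,78,-20,1,0,0,78]
}}

```text
clock: 16.35
tool_pos: [0.6542, 0.0674, 0.0791]
orientation: [125.0, 85.7, -44.5]
force: [0.0, 0.1, -0.1]
opening: 0.0685
```

```bash
python3 - <<'E'
from h import *
P=box([0,1,0]);goto([P[0],P[1],.15],11)
s=snapshot("side");save(s,"s7")
A=cv2.resize(s["frame"][160:280,260:420],None,fx=5,fy=5,interpolation=cv2.INTER_CUBIC)
cv2.imwrite("pics/s7c.png",A)
E
```

```text
clock 16.35 tcp [654.2  67.4  79.1] open 68.5 head -169.4 down [ 0.053 -0.052 -0.997] F [ 0.   0.1 -0.1]
shift [-70.8   4.3  -0.6] turn -0.4 q6 -18.3
```

View pics/s7c.png

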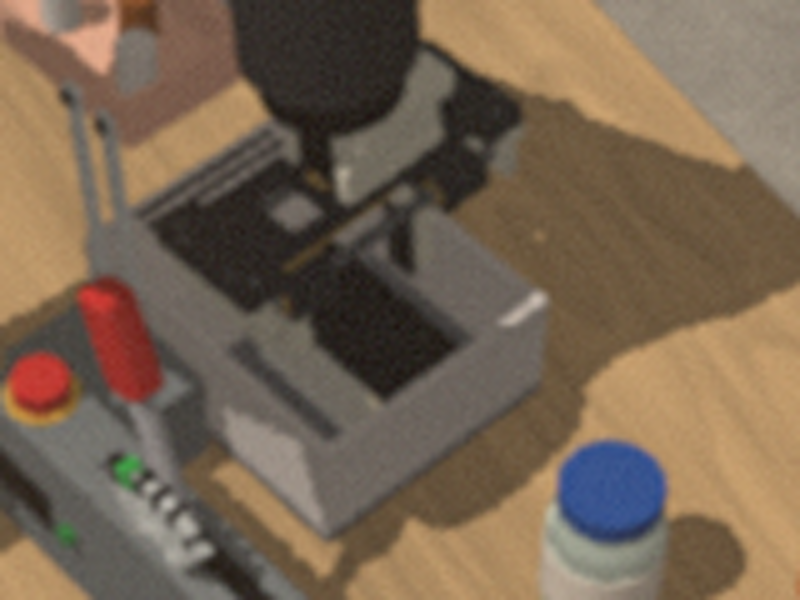

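The tub stands on the floor inside the walls (crop 385,345), and the gripper is free. I lift, close the fingers and go to the button. I aim about 17 mm to the -x side of its centre so that the +x fingertip presses it while the gripper's body stays clear of the tray arms.

Call:
{"op": "arm_command", "data": {
  "commands": [-40,2,0,0,78,-55,2,0,0,78,-55,2,0,0,78,-55,0,0,0,50,-25,0,0,0,0]
}}

```text
clock: 17.02
tool_pos: [0.6427, 0.0734, 0.3217]
orientation: [128.3, 85.6, -41.2]
force: [0.5, 0.4, -0.2]
opening: 0.0539
```

```bash
python3 - <<'E'
from h import *
P=box([-197,45,0])+[.0015,.002,0];goto([P[0],P[1],.20],11)
E
```

```text
clock 17.02 tcp [642.7  73.4 321.7] open 53.9 head -169.4 down [ 0.058 -0.051 -0.997] F [ 0.5  0.4 -0.2]
shift [110.2 -43.1 193.2] turn -0.4 q6 -16.6
```

Call:
{"op": "arm_command", "data": {
  "commands": [0,0,48,0,0,0,-8,48,0,0,0,-12,50,0,0,0,-15,45,0,0,10,-8,12,0,0]
}}

```text
clock: 17.65
tool_pos: [0.4327, 0.0775, 0.3041]
orientation: [136.1, 85.3, -33.5]
force: [-0.0, 0.7, 0.2]
opening: 0.0043
```

```bash
python3 - <<'E'
from h import *
P=box([-197,45,0])+[.0015,.002,0];goto([P[0],P[1],.135],11)
E
```

```text
clock 17.65 tcp [432.7  77.5 304.1] open 4.3 head -169.5 down [ 0.068 -0.045 -0.997] F [-0.   0.7  0.2]
shift [170.   -3.3  -8.1] turn -0.5 q6 -31.2
```

Call:
{"op": "arm_command", "data": {
  "commands": [40,-3,-7,0,0,40,0,-1,0,0,40,0,0,0,0,25,0,0,0,0]
}}

```text
clock: 18.15
tool_pos: [0.4509, 0.0776, 0.1618]
orientation: [144.6, 85.0, -24.8]
force: [-0.0, 0.6, 0.2]
opening: 0.0004
```

```bash
python3 - <<'E'
from h import *
P=box([-197,45,0])+[.0015,.002,0];goto([P[0],P[1],.135],11)
s=snapshot("side");save(s,"s8")
A=cv2.resize(s["frame"][160:280,230:390],None,fx=5,fy=5,interpolation=cv2.INTER_CUBIC)
cv2.imwrite("pics/s8c.png",A)
E
```

```text
clock 18.15 tcp [450.9  77.6 161.8] open 0.4 head -169.3 down [ 0.078 -0.036 -0.996] F [-0.   0.6  0.2]
shift [26.9  1.7  1.9] turn -0.3 q6 -31.4
```

Call:
{"op": "arm_command", "data": {
  "commands": [14,1,1,0,0,13,0,0,0,0,8,0,0,0,0]
}}

```text
clock: 18.58
tool_pos: [0.4528, 0.075, 0.1256]
orientation: [144.5, 85.1, -25.0]
force: [-1.5, -0.3, 5.1]
opening: 0.0003
```

Call:
{"op": "arm_command", "data": {
  "commands": [4,0,0,0,0,3,0,0,0,0]
}}

```text
clock: 18.82
tool_pos: [0.4536, 0.0749, 0.119]
orientation: [144.7, 85.0, -24.7]
force: [-2.8, 0.3, 3.4]
opening: 0.0005
```

```bash
python3 - <<'E'
from h import *
P=box([-197,45,0])+[.0015,.002,0];goto([P[0],P[1],.115],11)
E
```

```text
clock 18.82 tcp [453.6  74.9 119. ] open 0.5 head -169.3 down [ 0.079 -0.036 -0.996] F [-2.8  0.3  3.4]
shift [ 3.8 -0.3  2.4] turn -0.3 q6 -31.8
```

Call:
{"op": "arm_command", "data": {
  "commands": [3,0,0,0,0,2,0,0,0,0,1,0,0,0,0,1,0,0,0,0,1,0,0,0,0]
}}

```text
clock: 19.45
tool_pos: [0.454, 0.0748, 0.1157]
orientation: [145.4, 84.9, -24.0]
force: [-9.8, 1.2, 14.9]
opening: 0.0005
```

Call:
{"op": "arm_command", "data": {
  "commands": [1,0,0,0,0,1,0,0,0,0,1,0,0,0,0,1,0,0,0,0,1,0,0,0,0]
}}

```text
clock: 20.08
tool_pos: [0.454, 0.0748, 0.1157]
orientation: [146.5, 84.8, -22.9]
force: [-9.6, 0.7, 15.7]
opening: 0.0002
```

Call:
{"op": "arm_command", "data": {
  "commands": [1,0,0,0,0,1,0,0,0,0,1,0,0,0,0,1,0,0,0,0,1,0,0,0,0]
}}

```text
clock: 20.7
tool_pos: [0.454, 0.0748, 0.1157]
orientation: [147.5, 84.7, -21.8]
force: [-10.3, 1.0, 15.8]
opening: 0.0006
```

Call:
{"op": "arm_command", "data": {
  "commands": [1,0,0,0,0,1,0,0,0,0,1,0,0,0,0,1,0,0,0,0,1,0,0,0,0]
}}

```text
clock: 21.32
tool_pos: [0.454, 0.0748, 0.1157]
orientation: [148.5, 84.6, -20.8]
force: [-9.7, 1.2, 16.2]
opening: 0.0004
```

Call:
{"op": "arm_command", "data": {
  "commands": [1,0,0,0,0,1,0,0,0,0,1,0,0,0,0,1,0,0,0,0,1,0,0,0,0]
}}

```text
clock: 21.95
tool_pos: [0.454, 0.0748, 0.1156]
orientation: [149.4, 84.5, -19.8]
force: [-9.7, 1.8, 16.2]
opening: 0.0006
```

```bash
python3 - <<'E'
from h import *
s=snapshot("side");save(s,"s9");t=snapshot("top");save(t,"t9")
s0=load("s7")
# red handle pixels
def red(f):
    f=f.astype(int);m=(f[...,2]>110)&(f[...,1]<70)&(f[...,0]<70);m[:180]=0;m[300:]=0;m[:,:220]=0;m[:,350:]=0
    n,l,st,c=cv2.connectedComponentsWithStats(m.astype(np.uint8));return [(st[i][4],c[i].round(0).tolist()) for i in range(1,n) if st[i][4]>15]
print("start",red(load("side0")["frame"]),"up",red(load("s8")["frame"]),"now",red(s["frame"]))
a=load("side0")["frame"].astype(int);b=s["frame"].astype(int)
d=abs(a-b).mean(2)[185:290,300:375];print("tray diff",d[:60].mean())
q=proj(s,[box([x,y,118]) for x,y in((81,71),(81,-71),(-81,-71),(-81,71))]);print(q.round(0).tolist())
E
```

```text
start [(np.int32(105), [268.0, 236.0]), (np.int32(155), [313.0, 256.0])] up [(np.int32(254), [283.0, 227.0]), (np.int32(85), [267.0, 237.0])] now [(np.int32(31), [270.0, 239.0]), (np.int32(166), [313.0, 256.0])]
tray diff 20.83362962962963
[[334.0, 182.0], [370.0, 210.0], [326.0, 242.0], [290.0, 211.0]]
```

The lever handle's centroid is back at its start pixel (313,256). I let go and withdraw upwards, away from the tray.

Call:
{"op": "arm_command", "data": {
  "commands": [-12,0,0,0,0,-20,0,0,0,0,-40,0,0,0,0,-50,0,0,0,0,-50,0,0,0,0]
}}

```text
clock: 22.68
tool_pos: [0.4372, 0.0798, 0.2904]
orientation: [147.4, 84.6, -21.8]
force: [2.1, 0.3, 0.1]
opening: 0.0003
```

Call:
{"op": "arm_command", "data": {
  "commands": [-30,-30,0,0,0,0,-50,0,0,0,0,-55,0,0,0,0,-55,0,0,0,0,0,0,0,0]
}}

```text
clock: 23.3
tool_pos: [0.3998, 0.274, 0.3201]
orientation: [155.4, 84.3, -13.9]
force: [-0.1, -0.4, 0.4]
opening: 0.0007
```

```bash
python3 - <<'E'
from h import *
s=snapshot("side");save(s,"s10");o=get_obs();print(o["clock"],o["tool_pos"],o["force"])
A=cv2.resize(s["frame"][120:420,170:490],None,fx=2,fy=2,interpolation=cv2.INTER_CUBIC)
cv2.imwrite("pics/s10c.png",A)
E
```

```text
23.35 [0.39997707 0.27269505 0.32040424] [ 0.00326297  0.4355216  -0.4908785 ]
```

View pics/s10c.png

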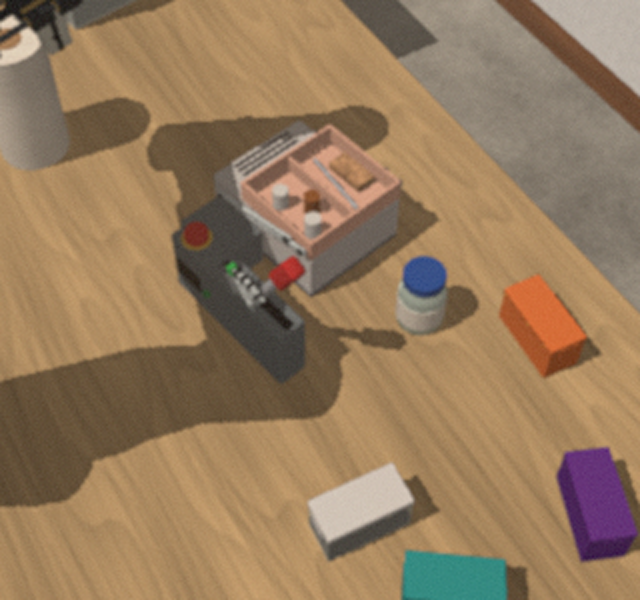

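The tray lies closed on the box at crop (320,190), the lever is home at (287,273), and the button is up at (197,235). The white-lidded tub, jar and roll stand where they were, and the robot is touching nothing.

```bash
python3 -c "
from plant import *
print(close_job())"
```

```text
the job is handed in; nothing more can be done
None
```

The job is done and handed in at about 23.4 s on the robot's clock, and nothing in my last checks failed.

- **Lever:** I pinched it and drew it to about 0.94–0.95 rad, then let go. It settled on the fourth notch; in the picture it matched the projection for 0.85. The tray swung up clear.
- **Tub:** I carried the black-lidded tub turned lengthwise along the box's y axis and eased it onto the compartment floor. Contact was about 16 N at touchdown. A picture after release showed it standing inside the walls.
- **Release:** I held the button fully down for over 3 s at about 16 N, then let go and withdrew.

**Last checks:** The lever handle was back at its starting pixel (313,256) in the side view. The final picture showed the tray closed, the button up, and the white-lidded tub, jar and paper roll where they started. The tool force was about zero.

**Small disagreements:**
- The tool had drifted to roughly 4° of tilt by the time it gripped the tub, and I could not correct it. The tub looked level in the picture, but I did not measure its angle.
- The tub's lid in the jaws appeared several mm lower than predicted. It caused no trouble.
- With the tray closed, the tub could no longer be seen in the final picture.

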